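# Turn over a leaf of the glass sample stand

### The arm

A 7-joint arm with a two-finger parallel gripper is mounted at the origin on the work surface; the furniture and walls round the work are solid. World frame = base frame: x ahead of the robot, y to its left, z up, the work surface at z = 0. Lengths are in m, angles in rad, forces in N, time in s.
With the tool pointing down it reaches from about 0.35 to 0.9 m from the base axis. Payload 19.9 kg.
Tool frame: the origin (TCP) lies where the fingers leave the gripper's body, on its centre line; the fingertips stand 73 mm ahead of it and the grasp point (between the pads) lies 54 mm ahead of it; x points along the fingers, y is the direction in which the jaws open and shut, and the axes are right-handed (so a half turn about x gives the same grasp; the last joint's range is limited). The gripper opens to 85 mm and grips with 20 to 120 N. Pads are 22 mm wide; open, the fingers measure 114 mm over their backs; the gripper's body (76 mm by 85 mm) begins 54 mm behind the grasp point. The pads swing forward as they close: fully open they stand 13 mm farther back than shut.
Start: joints at [1.173, 0.417, -0.01, 1.614, 0.005, 1.111, -0.053], TCP at [0.218, -0.586, 0.304] pointing down, gripper open.
Joint ranges: [-2.81, 2.81], [-0.39, 2.02], [-1.27, 1.25], [0.06, 2.57], [-1.19, 4.33], [0.19, 2], [-2.82, 2.82]. Speed limits (rad/s): [1.89, 1.89, 2.39, 2.39, 3.01, 3.01, 3.01].

### API

Orientations are given as a unit quaternion [w, x, y, z].
In Python, from rig import state, grab_frame, get_calibration, finish_job gives the robot as it stands. The module is installed in compiled form; this text tells all that it offers.
- The arm moves only by the tool servo_tool, never from a script. Its argument "increments" is a list of rows, each a list of 3 entries, a list of its own where there are three numbers: the shift along the tool's x, y, z in units of 40 mm (1.0 is 40 mm), then the turn about the tool's x in units of 5 degrees (1.0 is 5 degrees), then the finger opening in mm, from 0 to 85.4. In form: [[[tx, ty, tz], roll, grip], ...]. A call has 1 to 12 rows; each row is the pose to reach, as a shift and turn from the pose commanded when the call began, along the tool's axes at that moment; what a row does not reach only later rows make up. A row lasts 1/8 s, in which the tool goes at most 62.5 mm and 10.7 degrees, less where a joint would pass 70% of its speed; a pose out of reach is approached as far as the arm can. A call with a gripper value outside its range is refused whole. The fingers move at their own pace and stop on an object; "squeeze" is the grip in N (left out, the last holds). Time passes only in rows, so rows that repeat a pose let the fingers close. It gives the time, the measured TCP pose, the force and the opening at its end, in the units of the state.
- state(): the state, without advancing time (a new reading comes with each control period).
- grab_frame(name): name is "side" or "top" or "wrist"; returns the picture (384x512x3 uint8, red, green, blue); there is no depth.
- get_calibration(name): a dict with "intrinsics" (3x3 intrinsics, pixels), "T" (4x4, takes a point from camera to world coordinates); the wrist camera has in their place "mount" (4x4, takes a point from camera to tool coordinates, whose origin is the TCP and whose axes are the tool frame's). Camera axes: x right, y up, looking along -z (the intrinsics and any distortion apply to the point x, -y, -z); pixel columns grow to the right and rows downward; lengths in m; the calibration is good to about 2 mm. A picture is of the moment at which its call begins: read the wrist's pose just before it. get_calibration takes no time and is no camera call.
- finish_job(): hands the job in, once; it reports no verdict.
The state is a dict: "clock": time; "joints": joint angles; "qvel": joint speeds; "joint_efforts": joint torques, N m; "position": TCP position; "orientation": TCP orientation; "contact_force": force on the tool from outside, world axes, zero at the start; "torque": the same for the moment, N m; "opening": finger opening in m.
Only numpy, scipy, OpenCV 4.12 (cv2) and the standard library are available. Lean on these libraries where they do the work, as an engineer would, in place of code of your own. Each camera call takes 0.05 s, during which the arm holds its last target.

### The job

On the wooden sample stand, turn the larger leaf, the one with three glass rods set in it, over its spine with your fingertips until it lies fully down on the left-hand wing. Only push it, gently: do not take it between the fingers. Leave the smaller solid leaf lying where it is, do not disturb the things lying around, and finish clear of everything.

Things in the scene. Friction and masses are not known exactly. Their poses are not given: they have to be found in the camera images.
- swatch_stand: Wooden stand fixed to the bench, a V seen along its spine: base 176 (x) x 150 (y) x 12 mm; a wing on its -y side (robot's right) and one on its +y side (left) rise outwards at 0.50 rad, each 160 mm along x, 6 mm thick, ending 85 mm up the slope from the spine axis. End posts 54 mm high at x = -84 and +84 mm. Origin: centre of the base's underside; x along the spine, away from the robot, z up.
- spine (a point): Centre of the steel spine rod between the two wings, along the stand's x: the hinge axis of both leaves, 40 mm above the bench; axes as the stand's.
- rod_leaf_edge (a point): Middle of the larger leaf's free edge, mid-thickness: pale wooden frame, 90 mm along the spine (its middle at stand x = -35), 120 mm from spine axis to free edge, 8 mm thick, three clear glass rods 10 mm thick side by side in it; 110 g. Overhangs the wing by 35 mm on either side, free space beneath. Axes: x along the spine, y from free edge to spine, z normal, up on the right wing.
- rod_leaf (a joint): Angle of the larger leaf about the spine, rad: 0 = lying on the right (-y) wing, 1.07 = upright, 2.14 = lying on the left (+y) wing (end stop). At value q it stands q + 0.50 above level, seen from the -y side. Starts between 0 and 0.3. Stiff hinge (0.10 N m of friction): it stays where it is left and does not fall; about 1.5 N at the edge moves it.
- solid_leaf (a joint): Angle of the smaller solid leaf, same meaning; lies at 0 on the right wing and must stay there. 58 mm along the spine, 100 mm from spine axis to edge, 8 mm thick, its middle at stand x = +50 mm, so there are 11 mm between the two leaves. Same stiff hinge.
- solid_leaf_edge (a point): Middle of the free outer edge of the smaller solid leaf, mid-thickness.
- jar: Glass jar with a white cap, 46 mm wide, 71 mm high, standing beyond the stand; bystander. Origin: centre of its underside.
- tweezers: Steel tweezers lying on the bench to the right of the stand, 161 mm long, 10 mm high; bystander.
- grey_scoop: Small metal scoop lying on the bench to the right of the stand, 131 mm long, 18 mm high; bystander.
- cutters: Hand cutters with black handles lying on the bench beyond the stand, 166 mm long, 12 mm high; bystander.
Mind the look-alikes: they are no part of the job. What is shaped like the swatch_stand but turquoise is not meant.

How it is judged:
At the end, for the whole second after the job is handed in: The larger leaf lies on the left-hand wing, within 0.07 rad of its end stop, at rest; the smaller leaf is still down on the right-hand wing (below 0.1 rad); the jar stands and the jar, tweezers, scoop and cutters are within 25 mm of where they were (value of joint rod_leaf above 2.07 rad and velocity of joint rod_leaf between -0.05 and 0.05 rad/s and value of joint solid_leaf below 0.1 rad and distance of each of jar, tweezers, grey_scoop, cutters from where it was at the start of the episode below 0.025 m and angle between jar's own z axis and vertical below 0.2 rad); the robot touches nothing.
It fails at once if the larger leaf is taken between the fingers (the grasp point lies inside the leaf) (z of the grasp point in the frame of rod_leaf_edge between -0.004 and 0.004 m and y of the grasp point in the frame of rod_leaf_edge between -0.006 and 0.12 m and x of the grasp point in the frame of rod_leaf_edge between -0.051 and 0.051 m).
It fails at once if the stand or a leaf is pushed harder than 35 N (contact force between any of the arm, the fingers and swatch_stand above 35 N).
It fails at once if the smaller leaf is turned up by more than 0.3 rad (value of joint solid_leaf above 0.3 rad).
It fails at once if a bystander is lifted (height (world z) of any of jar, tweezers, grey_scoop, cutters above 0.03 m).
It also fails if it takes over 48 s, if anything falls off the work surface, if the arm or the gripper's body presses on something with over 40 N, if the wrist force passes 120 N, or if a joint passes its speed limit or range.

## Working session

There is one attempt and no reset: what is moved stays moved. The work goes in short steps, Python scripts to look and compute and a tool call to move; the robot and the scene stay as the last step left them, time stands still between calls to the robot, and variables do not carry over. Pictures are saved under pics/ and viewed, and the job is handed in when it is done.

Besides the shell and the picture viewer there is one more tool, called after "Request:" by a JSON object that holds its "name" and its "arguments". servo_tool: Moves the arm, as the interface text tells. Its arguments: {"type":"object","properties":{"increments":{"type":"array","items":{"type":"array"}},"squeeze":{"type":"number"}},"required":["increments"]}

```bash
mkdir -p pics; python3 - <<'E'
from rig import *
import cv2, numpy as np
s=state()
for k in s: print(k,np.round(s[k],4))
for n in ["side","top","wrist"]:
    c=get_calibration(n); print(n,{k:np.round(v,4).tolist() for k,v in c.items()})
    cv2.imwrite(f"pics/{n}0.png",grab_frame(n)[:,:,::-1])
E
```

```text
clock 0.0
joints [ 1.1735  0.4179 -0.0103  1.6142  0.0047  1.1107 -0.053 ]
qvel [ 0.0013  0.0005  0.0001 -0.0003  0.0016  0.0014 -0.0004]
joint_efforts [-5.00000e-04 -8.64457e+01  6.78000e-01 -4.34909e+01  1.90000e-02
  7.30000e-03 -1.00000e-04]
position [ 0.2176 -0.5856  0.3033]
orientation [-0.1248 -0.6958 -0.1256  0.696 ]
contact_force [ 0.5142 -1.1085  0.3905]
torque [ 0.0141  0.0194 -0.0131]
opening 0.0858
side {'intrinsics': [[420.2243, 0.0, 247.6229], [0.0, 420.2243, 196.5635], [0.0, 0.0, 1.0]], 'T': [[0.9757, 0.1193, -0.1839, 0.361], [-0.219, 0.5004, -0.8376, -1.0226], [-0.0079, 0.8575, 0.5144, 0.626], [0.0, 0.0, 0.0, 1.0]]}
top {'intrinsics': [[366.6994, 0.0, 262.9544], [0.0, 366.6994, 192.6511], [0.0, 0.0, 1.0]], 'T': [[0.0029, 0.9989, -0.0463, 0.4883], [-1.0, 0.0025, -0.0088, -0.1879], [-0.0086, 0.0463, 0.9989, 1.191], [0.0, 0.0, 0.0, 1.0]]}
wrist {'intrinsics': [[345.7175, 0.0, 250.45], [0.0, 345.7175, 192.5888], [0.0, 0.0, 1.0]], 'mount': [[-0.0002, 0.2649, -0.9643, -0.0704], [1.0, 0.0007, 0.0, 0.0011], [0.0006, -0.9643, -0.2649, -0.0666], [0.0, 0.0, 0.0, 1.0]]}
```

View pics/side0.png

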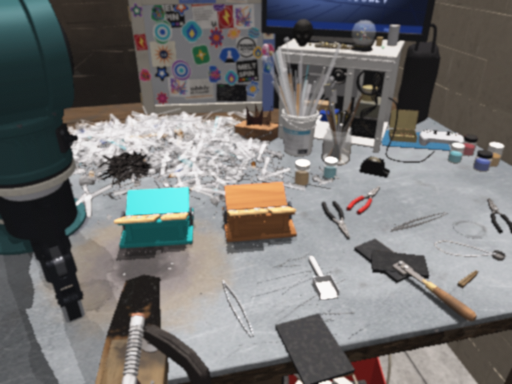

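View pics/top0.png

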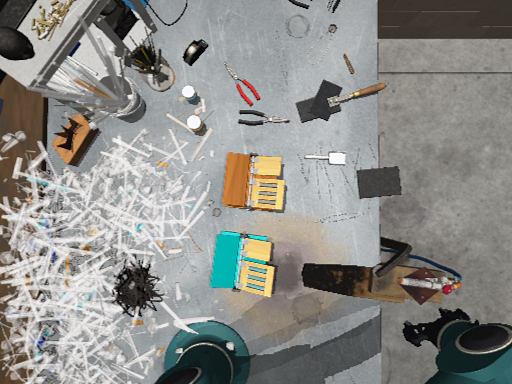

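View pics/wrist0.png

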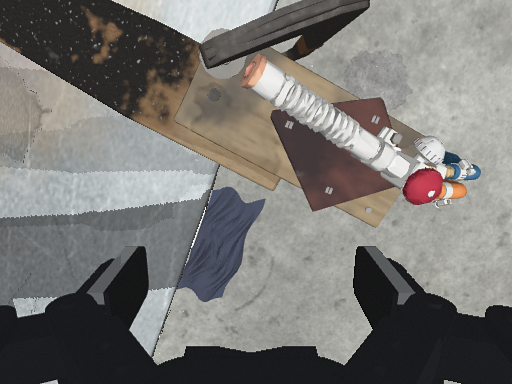

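The top view has two stands: a turquoise one at about (242,262) and a brown wooden one at about (253,180). The wooden one fits the task, so I'll check it in enlarged crops.

```bash
python3 - <<'E'
import cv2
a=cv2.imread("pics/top0.png")[140:225,205:305]; cv2.imwrite("pics/topc.png",cv2.resize(a,None,fx=7,fy=7,interpolation=cv2.INTER_CUBIC))
a=cv2.imread("pics/side0.png")[170:250,210:310]; cv2.imwrite("pics/sidec.png",cv2.resize(a,None,fx=7,fy=7,interpolation=cv2.INTER_CUBIC))
E
```

```text
(no output)
```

View pics/topc.png

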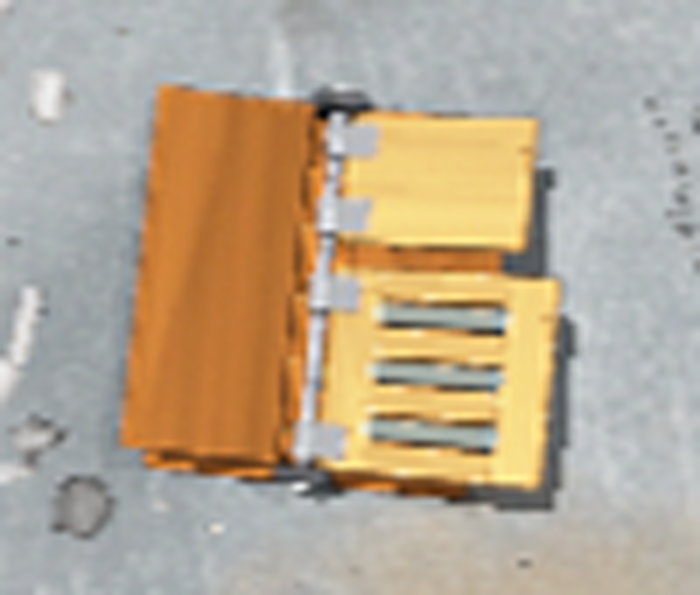

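View pics/sidec.png

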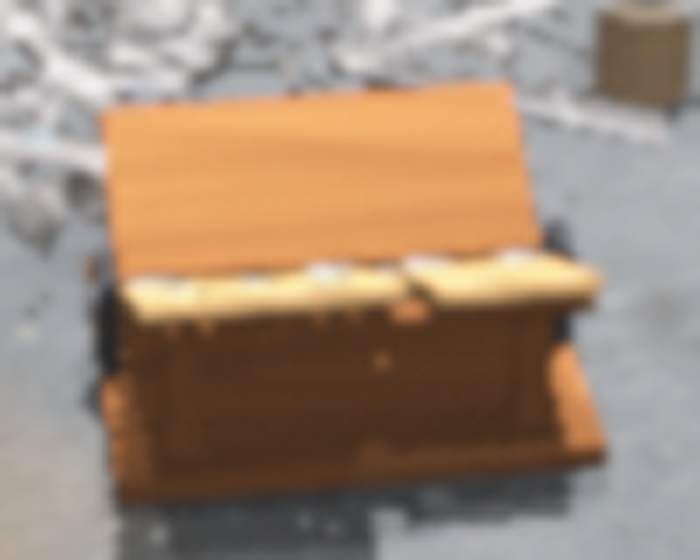

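```bash
cat > h.py <<'E'
import numpy as np
from rig import *
from scipy.spatial.transform import Rotation as R
def proj(n,p):
    c=get_calibration(n);T=np.array(c["T"]);K=np.array(c["intrinsics"])
    q=(np.atleast_2d(p)-T[:3,3])@T[:3,:3]; q=q*[1,-1,-1]; u=q@K.T
    return u[:,:2]/u[:,2:]
def stand(st,p):
    x,y,w=st; c,s=np.cos(w),np.sin(w); p=np.atleast_2d(p)
    return np.c_[x+c*p[:,0]-s*p[:,1],y+s*p[:,0]+c*p[:,1],p[:,2]]
def leaf(q,x,r,n):  # stand coords: r from axis, n normal(up on right wing)
    a=q+.5; return [x,-r*np.cos(a)+n*np.sin(a),.04+r*np.sin(a)+n*np.cos(a)]
def leftw(x,r,n): return [x,r*np.cos(.5)-n*np.sin(.5),.04+r*np.sin(.5)+n*np.cos(.5)]
E
cat > fit.py <<'E'
from h import *
from scipy.optimize import least_squares
t=lambda u,v:(205+(u+.5)/7-.5,140+(v+.5)/7-.5); s=lambda u,v:(210+(u+.5)/7-.5,170+(v+.5)/7-.5)
def res(P,full=False):
    st=P[:3];q=P[3]
    top=[(leftw(.08,.085,-.004),t(158,88)),(leftw(-.08,.085,-.004),t(121,445)),
     (leaf(0,.079,.1,.004),t(538,119)),(leaf(0,.021,.1,.004),t(527,249)),
     (leaf(q,.01,.12,.004),t(560,280)),(leaf(q,-.08,.12,.004),t(546,488))]
    side=[(leftw(.08,.085,-.004),s(512,85)),(leftw(-.08,.085,-.004),s(102,112)),
     (leaf(q,-.08,.12,-.004),s(147,320)),(leaf(q,.01,.12,-.004),s(405,303)),(leaf(0,.079,.1,-.004),s(598,305)),([.088,-.075,0],s(605,462)),([-.088,-.075,0],s(118,500))]
    r=[]
    for n,L in(("top",top),("side",side)):
        r.append(proj(n,stand(st,[a for a,_ in L]))-np.array([b for _,b in L]))
    r=np.vstack(r); return r if full else r.ravel()
o=least_squares(res,[.55,-.2,0,.1],loss='soft_l1')
print(o.x); print(np.round(res(o.x,True),1))
J=o.jac; print(np.sqrt(np.diag(np.linalg.inv(J.T@J))))
E
python3 fit.py
```

```text
[ 0.57944069 -0.13976598 -0.10063105  0.03987163]
[[ 1.1 -1. ]
 [ 0.8  0.1]
 [-0.2 -0.4]
 [-0.5  0.1]
 [-0.4 -0.5]
 [-1.5 -0.1]
 [-0.2 -0.6]
 [-0.8 -0.6]
 [-1.9  0.5]
 [ 0.4  0.1]
 [ 0.7 -0.9]
 [ 0.2  1.6]
 [-0.7  1.8]]
[0.00103822 0.00156089 0.01054042 0.01675281]
```

```bash
python3 - <<'E'
from h import *
s=state(); q=s["orientation"]; M=R.from_quat([q[1],q[2],q[3],q[0]]).as_matrix(); print(M.round(3))
st=[.5794,-.1398,-.1006]
for n,p in dict(edge=leaf(.04,-.035,.12,0),approach=[-.035,-.17,.2],sx=[1,0,0]).items(): print(n,stand(st,p))
# angle of tool z vs stand +y
w=st[2]; sy=np.array([-np.sin(w),np.cos(w),0]); sx=np.array([np.cos(w),np.sin(w),0])
for r in range(-180,181,1):
    z=M@R.from_euler('x',r,degrees=True).as_matrix()@[0,0,1]
    if abs(abs(z@sy)-1)<2e-4: print(r,z@sy)
E
```

```text
[[-0.     0.348 -0.937]
 [ 0.001 -0.937 -0.348]
 [-1.    -0.001  0.   ]]
edge [[ 0.53424015 -0.2386896   0.10169632]]
approach [[ 0.52750379 -0.30542543  0.2       ]]
sx [[ 1.57434409 -0.2402304   0.        ]]
-64 -0.999996208997803
-63 -0.9998898983059202
116 0.999996208997803
117 0.9998898983059203
```

Request:
{"name": "servo_tool", "arguments": {"increments": [[[0,-0.4,-1.0],-1.3,0],[[0,-0.8,-2.0],-2.6,0],[[0,-1.2,-3.0],-3.9,0],[[0,-1.6,-4.0],-5.2,0],[[0,-2.0,-5.0],-6.5,0],[[0,-2.4,-6.0],-7.8,0],[[0,-2.8,-7.0],-9.1,0],[[0,-3.2,-8.0],-10.4,0],[[0,-3.6,-9.0],-11.6,0],[[0,-3.88,-9.7],-12.8,0],[[0,-3.88,-9.7],-12.8,0],[[0,-3.88,-9.7],-12.8,0]], "squeeze": 20}}

```text
clock: 1.65
position: [0.5269, -0.3057, 0.3036]
orientation: [-0.474, -0.524, -0.475, 0.524]
contact_force: [0.1, -0.0, -0.5]
opening: 0.0001
```

```bash
cat >> h.py <<'E'
ST=[.5794,-.1398,-.1006]
def info():
    s=state(); q=s["orientation"]; M=R.from_quat([q[1],q[2],q[3],q[0]]).as_matrix()
    p=np.array(s["position"]); tip=p+.073*M[:,0]
    d=tip[:2]-ST[:2]; w=ST[2]; c,sn=np.cos(w),np.sin(w)
    print("t",s["clock"],"tip stand",np.round([c*d[0]+sn*d[1],-sn*d[0]+c*d[1],tip[2]],4),"F",np.round(s["contact_force"],1),"q",np.round(s["joints"],2))
    return s,M,p
E
python3 - <<'E'
from h import *
import cv2
s,M,p=info(); print(M.round(3))
cv2.imwrite("pics/w1.png",grab_frame("wrist")[:,:,::-1]); a=grab_frame("side")[100:260,160:360,::-1];cv2.imwrite("pics/s1.png",cv2.resize(a,None,fx=4,fy=3.75,interpolation=cv2.INTER_CUBIC))
c=get_calibration("wrist")
def wp(P):
    m=np.array(c["mount"]);T=np.eye(4);T[:3,:3]=M;T[:3,3]=p;T=T@m
    q=(P-T[:3,3])@T[:3,:3]*[1,-1,-1];u=q@np.array(c["intrinsics"]).T;return u[:,:2]/u[:,2:]
print(wp(stand(ST,[leaf(.04,-.08,.12,.004),leaf(.04,.01,.12,.004),leaf(0,.021,.1,.004),leaf(0,.079,.1,.004),leftw(-.08,.085,-.004),leftw(.08,.085,-.004)])).round(0))
E
```

```text
t 1.65 tip stand [-0.0356 -0.1704  0.2306] F [ 0.1 -0.  -0.5] q [ 0.76  0.41 -0.37  1.65  0.16  1.11  0.24]
[[-0.001  0.995 -0.099]
 [ 0.    -0.099 -0.995]
 [-1.    -0.001  0.   ]]
[[ 191.   92.]
 [ 312.   92.]
 [ 324.   72.]
 [ 399.   72.]
 [ 186. -175.]
 [ 419. -175.]]
```

View pics/w1.png

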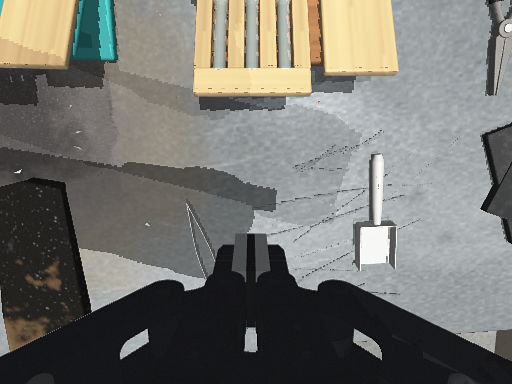

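View pics/s1.png

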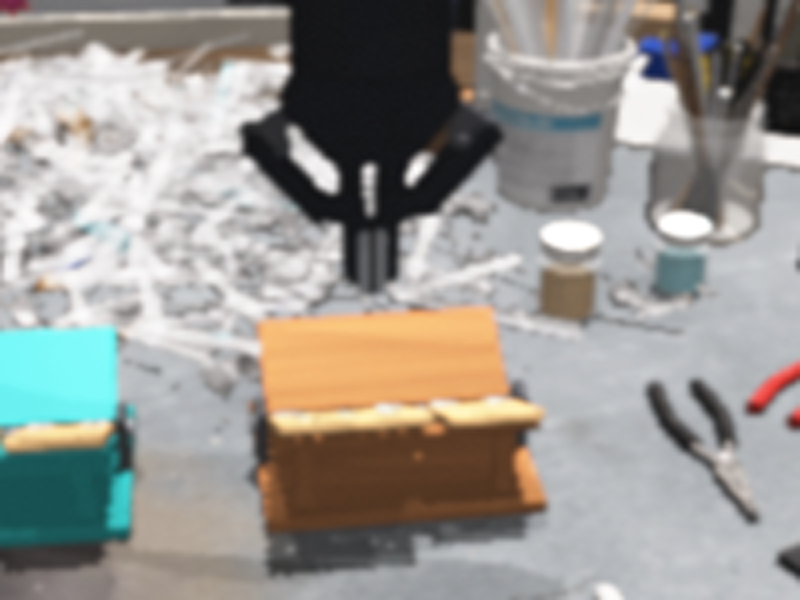

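Request:
{"name": "servo_tool", "arguments": {"increments": [[[0.9,0,0],0,0],[[1.8,0,0],0,0],[[2.7,0,-0.3],0,0],[[3.3,0,-0.6],0,0],[[3.55,0,-0.9],0,0],[[3.55,0,-1.0],0,0],[[3.55,0,-1.0],0,0]]}}

```text
clock: 2.62
position: [0.5317, -0.2657, 0.163]
orientation: [0.475, 0.524, 0.474, -0.524]
contact_force: [-0.1, -0.4, 0.3]
opening: 0.0001
```

```bash
python3 - <<'E'
from h import *
import cv2
info()
cv2.imwrite("pics/w2.png",grab_frame("wrist")[:,:,::-1]); a=grab_frame("side")[130:250,190:340,::-1];cv2.imwrite("pics/s2.png",cv2.resize(a,None,fx=5,fy=5,interpolation=cv2.INTER_CUBIC))
E
```

```text
t 2.625 tip stand [-0.0348 -0.1301  0.09  ] F [-0.1 -0.4  0.3] q [ 0.67  0.55 -0.34  1.79  0.24  0.83  0.12]
```

View pics/w2.png

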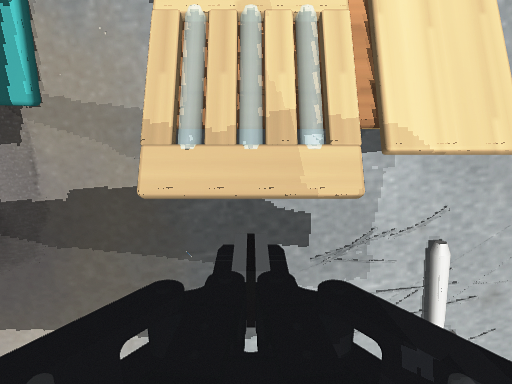

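View pics/s2.png

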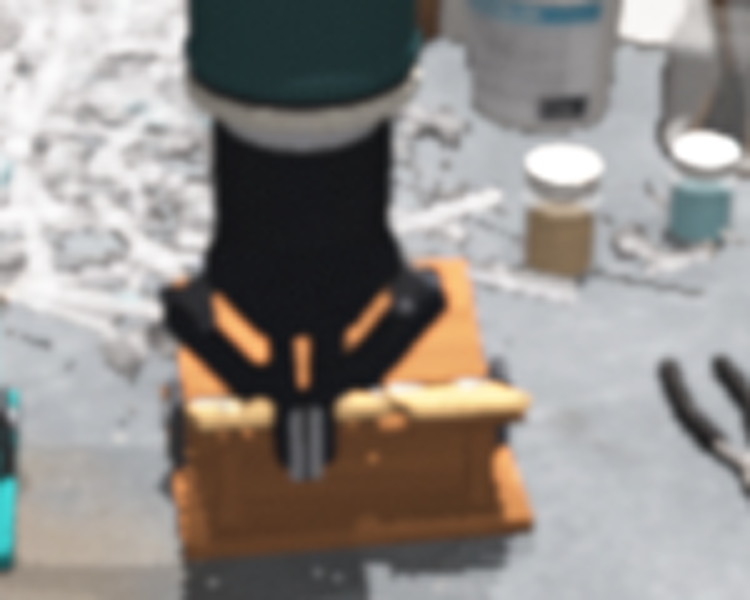

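Request:
{"name": "servo_tool", "arguments": {"increments": [[[0,0,-0.1],0,0],[[0,0,-0.2],0,0],[[0,0,-0.25],0,0],[[0,0,-0.3],0,0]]}}

```text
clock: 3.22
position: [0.5324, -0.2533, 0.1619]
orientation: [-0.475, -0.524, -0.475, 0.524]
contact_force: [0.1, 0.0, -1.0]
opening: 0.0003
```

Request:
{"name": "servo_tool", "arguments": {"increments": [[[0,0,-0.04],0,0],[[-0.03,0,-0.08],0,0],[[-0.06,0,-0.12],0,0],[[-0.12,0,-0.16],0,0]]}}

```text
clock: 3.72
position: [0.533, -0.2475, 0.1669]
orientation: [-0.475, -0.524, -0.475, 0.524]
contact_force: [-1.5, -3.8, 0.8]
opening: 0.0002
```

```bash
cat > look.py <<'E'
from h import *
import cv2,sys
info()
a=grab_frame("wrist")[:,:,::-1]; b=grab_frame("side")[130:250,190:340,::-1]
b=cv2.resize(b,(480,384),interpolation=cv2.INTER_CUBIC); a=cv2.resize(a,(320,240)); 
o=np.zeros((384,800,3),np.uint8); o[:240,:320]=a; o[:,320:]=b
cv2.imwrite(f"pics/{sys.argv[1]}.png",o)
E
python3 look.py l3
```

```text
t 3.725 tip stand [-0.0353 -0.1118  0.0939] F [-1.5 -3.8  0.8] q [ 0.65  0.54 -0.34  1.81  0.24  0.84  0.09]
```

View pics/l3.png

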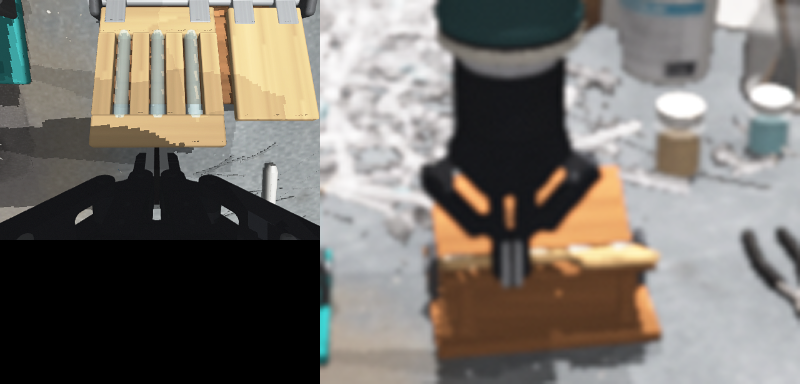

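Request:
{"name": "servo_tool", "arguments": {"increments": [[[-0.12,0,-0.07],0,0],[[-0.23,0,-0.14],0,0],[[-0.33,0,-0.22],0,0],[[-0.42,0,-0.3],0,0],[[-0.5,0,-0.38],0,0],[[-0.57,0,-0.45],0,0]]}}

```text
clock: 4.58
position: [0.5349, -0.2294, 0.19]
orientation: [-0.475, -0.524, -0.475, 0.524]
contact_force: [-2.0, -6.0, 4.6]
opening: -0.0001
```

```bash
python3 look.py l4
```

```text
t 4.575 tip stand [-0.0353 -0.0937  0.117 ] F [-2.  -6.   4.6] q [ 0.63  0.5  -0.36  1.81  0.22  0.87  0.07]
```

View pics/l4.png

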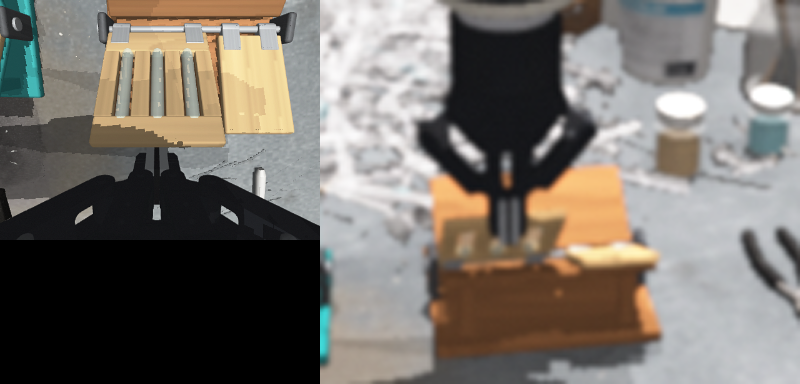

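Request:
{"name": "servo_tool", "arguments": {"increments": [[[-0.1,0,-0.12],0,0],[[-0.19,0,-0.24],0,0],[[-0.28,0,-0.37],0,0],[[-0.36,0,-0.5],0,0],[[-0.43,0,-0.63],0,0],[[-0.49,0,-0.76],0,0],[[-0.55,0,-0.9],0,0],[[-0.6,0,-1.04],0,0]]}}

```text
clock: 5.68
position: [0.5389, -0.1872, 0.2135]
orientation: [-0.475, -0.524, -0.475, 0.524]
contact_force: [0.4, -1.3, 1.9]
opening: 0.0002
```

```bash
python3 look.py l5
```

```text
t 5.675 tip stand [-0.0356 -0.0513  0.1405] F [ 0.4 -1.3  1.9] q [ 0.58  0.45 -0.38  1.82  0.21  0.91  0.01]
```

View pics/l5.png

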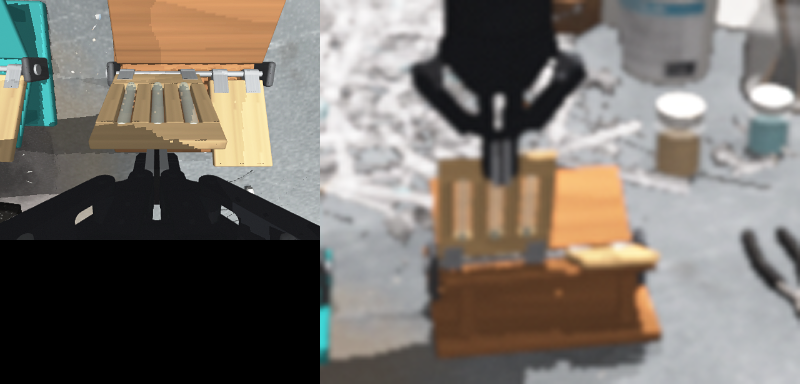

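Request:
{"name": "servo_tool", "arguments": {"increments": [[[-0.03,0,-0.14],0,0],[[-0.05,0,-0.28],0,0],[[-0.08,0,-0.42],0,0],[[-0.1,0,-0.57],0,0],[[-0.11,0,-0.74],0,0],[[-0.11,0,-0.91],0,0],[[-0.11,0,-1.08],0,0],[[-0.1,0,-1.25],0,0]]}}

```text
clock: 6.78
position: [0.5438, -0.1375, 0.2175]
orientation: [0.475, 0.524, 0.475, -0.524]
contact_force: [0.3, -1.9, 0.1]
opening: -0.0001
```

```bash
python3 look.py l6
```

```text
t 6.775 tip stand [-0.0356 -0.0013  0.1445] F [ 0.3 -1.9  0.1] q [ 0.51  0.43 -0.4   1.84  0.21  0.91 -0.08]
```

View pics/l6.png

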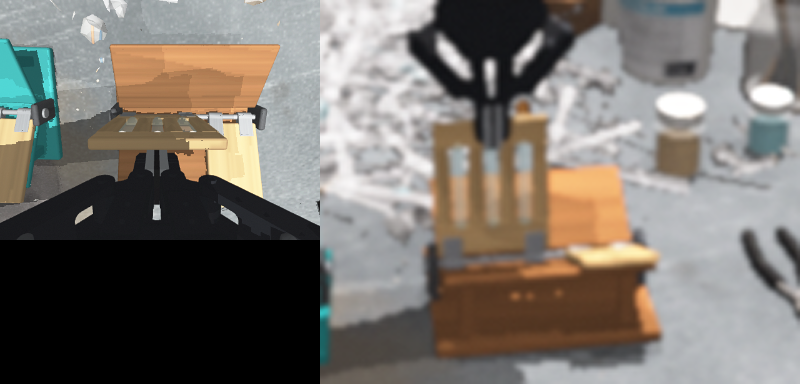

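Request:
{"name": "servo_tool", "arguments": {"increments": [[[0.01,0,-0.1],0,0],[[0.02,0,-0.19],0,0],[[0.04,0,-0.29],0,0],[[0.06,0,-0.39],0,0],[[0.08,0,-0.48],0,0],[[0.11,0,-0.58],0,0],[[0.14,0,-0.67],0,0],[[0.18,0,-0.76],0,0],[[0.22,0,-0.85],0,0],[[0.26,0,-0.94],0,0],[[0.31,0,-1.03],0,0],[[0.36,0,-1.11],0,0]]}}

```text
clock: 8.38
position: [0.5481, -0.0936, 0.2029]
orientation: [0.475, 0.524, 0.475, -0.524]
contact_force: [-0.0, -0.3, 1.1]
opening: -0.0002
```

```bash
python3 look.py l7
```

```text
t 8.375 tip stand [-0.0358  0.0429  0.1299] F [-0.  -0.3  1.1] q [ 0.44  0.45 -0.4   1.87  0.22  0.88 -0.17]
```

View pics/l7.png

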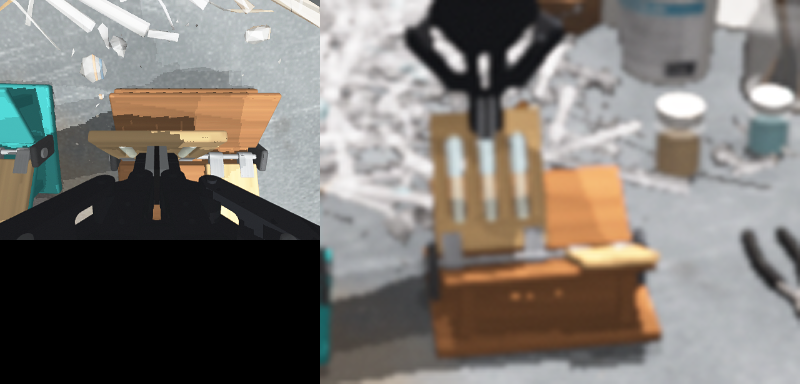

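Request:
{"name": "servo_tool", "arguments": {"increments": [[[0.07,0,-0.12],0,0],[[0.14,0,-0.22],0,0],[[0.22,0,-0.33],0,0],[[0.31,0,-0.43],0,0],[[0.4,0,-0.52],0,0],[[0.5,0,-0.61],0,0],[[0.6,0,-0.7],0,0],[[0.7,0,-0.78],0,0]]}}

```text
clock: 9.48
position: [0.5512, -0.0624, 0.1748]
orientation: [0.475, 0.524, 0.475, -0.524]
contact_force: [-0.5, 0.5, 2.7]
opening: -0.0003
```

```bash
python3 look.py l8
```

```text
t 9.475 tip stand [-0.0358  0.0742  0.1018] F [-0.5  0.5  2.7] q [ 0.37  0.48 -0.4   1.89  0.25  0.82 -0.25]
```

View pics/l8.png

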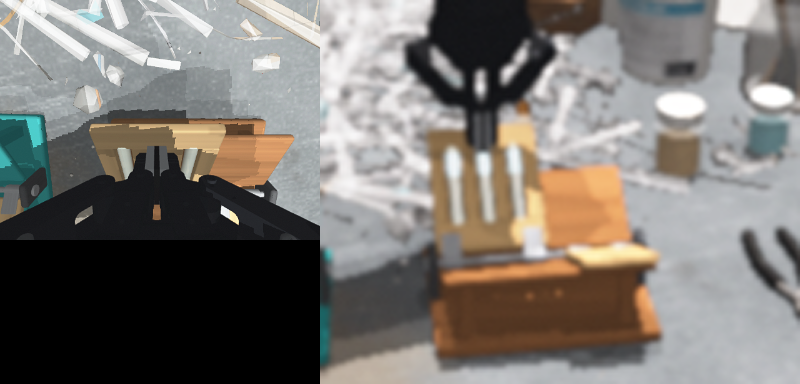

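Request:
{"name": "servo_tool", "arguments": {"increments": [[[0.04,0,-0.03],0,0],[[0.08,0,-0.06],0,0],[[0.12,0,-0.08],0,0],[[0.16,0,-0.1],0,0],[[0.16,0,-0.1],0,0]]}}

```text
clock: 10.2
position: [0.5515, -0.0587, 0.1686]
orientation: [-0.475, -0.524, -0.475, 0.524]
contact_force: [0.9, 0.5, 0.5]
opening: 0.0002
```

Request:
{"name": "servo_tool", "arguments": {"increments": [[[0.03,0,0],0,0],[[0.06,0,0],0,0],[[0.06,0,0],0,0]]}}

```text
clock: 10.58
position: [0.5515, -0.0588, 0.1662]
orientation: [-0.475, -0.524, -0.475, 0.524]
contact_force: [-0.7, -0.4, 0.4]
opening: 0.0
```

Request:
{"name": "servo_tool", "arguments": {"increments": [[[0.03,0,0],0,0],[[0.06,0,0],0,0],[[0.08,0,0],0,0]]}}

```text
clock: 10.95
position: [0.5517, -0.0587, 0.1631]
orientation: [0.475, 0.524, 0.475, -0.524]
contact_force: [-0.9, 0.3, 5.2]
opening: -0.0001
```

```bash
python3 look.py l9
```

```text
t 10.95 tip stand [-0.0357  0.0779  0.0901] F [-0.9  0.3  5.2] q [ 0.36  0.5  -0.39  1.89  0.26  0.8  -0.27]
```

View pics/l9.png

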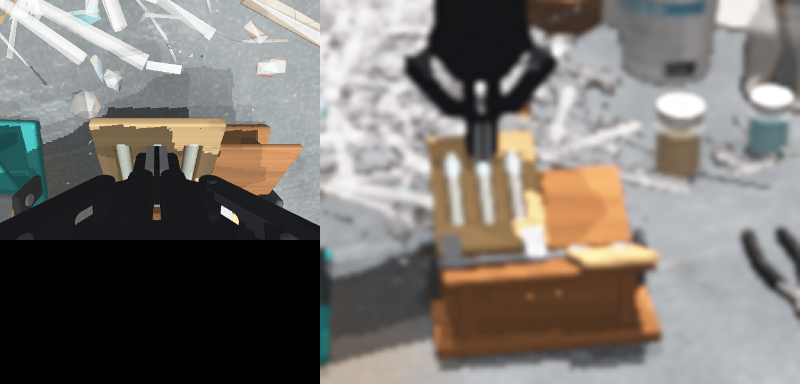

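Request:
{"name": "servo_tool", "arguments": {"increments": [[[0.025,0,0],0,0],[[0.05,0,0],0,0],[[0.05,0,0],0,0]]}}

```text
clock: 11.42
position: [0.552, -0.0586, 0.1622]
orientation: [0.475, 0.524, 0.475, -0.524]
contact_force: [-6.4, 1.1, 22.5]
opening: 0.0002
```

Request:
{"name": "servo_tool", "arguments": {"increments": [[[-0.1,0,0],0,0],[[-0.4,0,0],0,0],[[-1.0,0,0.3],0,0],[[-2.0,0,1.0],0,0],[[-3.0,0,2.0],0,0],[[-3.5,0,3.0],0,0],[[-3.5,0,3.0],0,0]]}}

```text
clock: 12.3
position: [0.5396, -0.1815, 0.303]
orientation: [0.475, 0.525, 0.473, -0.525]
contact_force: [-1.4, 0.7, -0.9]
opening: 0.0
```

```bash
python3 - <<'E'
from h import *
import cv2
s,M,p=info()
w=grab_frame("wrist")[:,:,::-1].copy(); b=grab_frame("side")[:,:,::-1].copy()
c=get_calibration("wrist")
def wp(P):
    m=np.array(c["mount"]);T=np.eye(4);T[:3,:3]=M;T[:3,3]=p;T=T@m
    q=(P-T[:3,3])@T[:3,:3]*[1,-1,-1];u=q@np.array(c["intrinsics"]).T;return u[:,:2]/u[:,2:]
for q in (2.14,2.04,1.94):
    P=stand(ST,[leaf(q,-.08,.12,-.004),leaf(q,.01,.12,-.004),leaf(q,-.08,.12,.004),leaf(q,.01,.12,.004),leaf(q,-.08,.02,-.004)])
    print(q,"W",wp(P).round(1).tolist(),"S",(proj("side",P)).round(1).tolist())
P=stand(ST,[leftw(-.08,.085,-.004),leftw(.08,.085,-.004)]);print("wing",wp(P).round(1).tolist(),proj("side",P).round(1).tolist())
cv2.imwrite("pics/w10.png",w)
cv2.imwrite("pics/s10.png",cv2.resize(b[165:255,205:325],None,fx=6.5,fy=6.5,interpolation=cv2.INTER_CUBIC))
t=grab_frame("top")[:,:,::-1];cv2.imwrite("pics/t10.png",cv2.resize(t[90:230,190:370],None,fx=4.2,fy=4.2,interpolation=cv2.INTER_CUBIC))
E
```

```text
t 12.3 tip stand [-0.0352 -0.0456  0.23  ] F [-1.4  0.7 -0.9] q [ 0.59  0.34 -0.4   1.75  0.15  1.08  0.04]
2.14 W [[184.8, -26.8], [314.4, -27.1], [186.2, -29.6], [312.8, -29.8], [199.6, 102.6]] S [[222.3, 172.4], [255.5, 170.3], [222.3, 174.0], [255.3, 171.9], [225.4, 204.7]]
2.04 W [[182.6, -20.8], [316.6, -21.0], [184.0, -25.1], [315.1, -25.3], [199.5, 104.2]] S [[222.4, 170.2], [255.8, 168.1], [222.3, 171.6], [255.6, 169.5], [225.4, 204.5]]
1.94 W [[180.6, -12.3], [318.8, -12.5], [181.9, -18.2], [317.4, -18.5], [199.3, 106.0]] S [[222.4, 168.4], [256.2, 166.3], [222.4, 169.5], [256.0, 167.5], [225.4, 204.4]]
wing [[192.1, 22.6], [396.6, 22.1]] [[223.4, 185.0], [282.5, 181.1]]
```

View pics/w10.png

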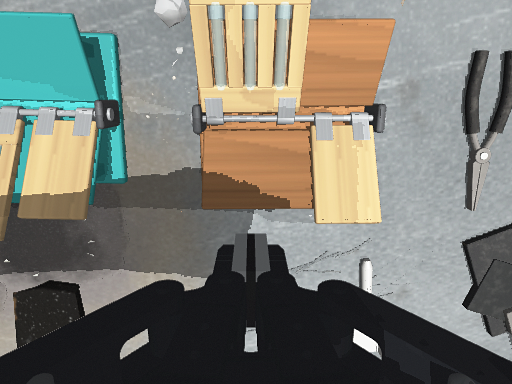

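View pics/s10.png

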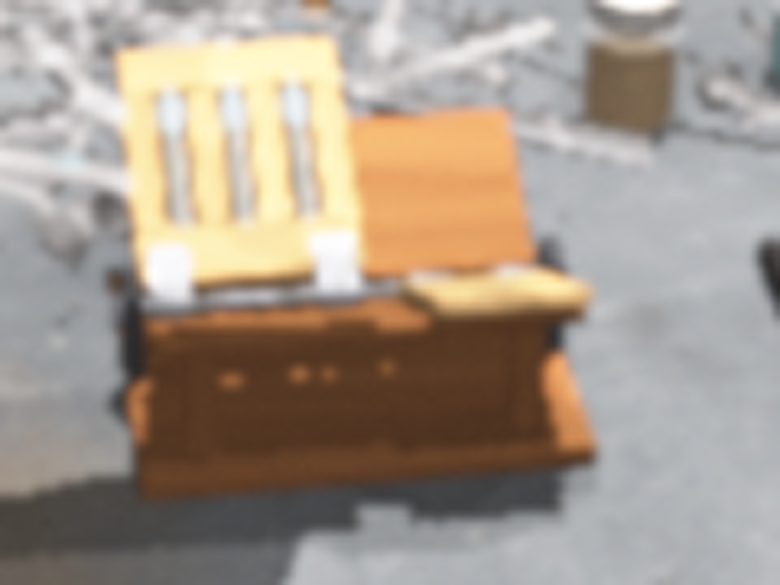

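View pics/t10.png

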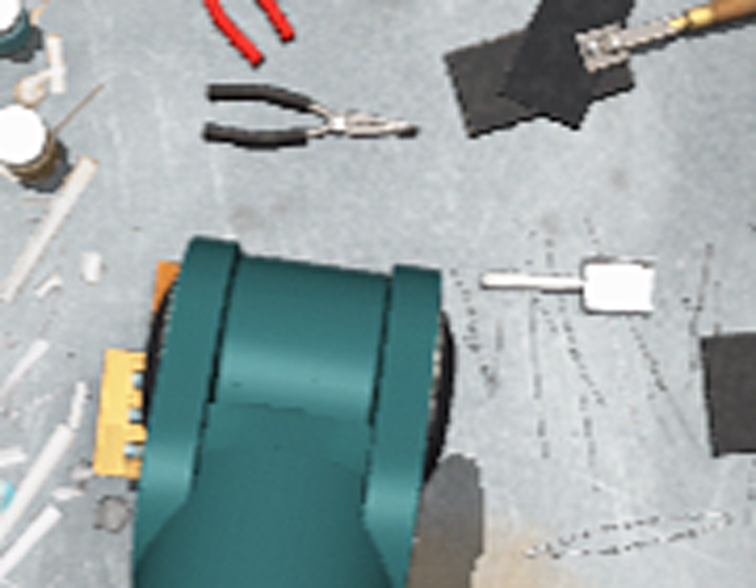

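Request:
{"name": "servo_tool", "arguments": {"increments": [[[0,0,1],0,0],[[0,0,2],0,0],[[0,0,3],0,0],[[0,0,4],0,0],[[0,0,5],0,0],[[0,0,5],0,0],[[0,0,5],0,0]]}}

```text
clock: 13.32
position: [0.5209, -0.3757, 0.3005]
orientation: [0.475, 0.524, 0.476, -0.523]
contact_force: [0.4, 0.6, -0.6]
opening: -0.0
```

```bash
python3 - <<'E'
from h import *
import cv2
info()
t=grab_frame("top")[:,:,::-1];cv2.imwrite("pics/t11.png",cv2.resize(t[140:225,195:295],None,fx=7,fy=7,interpolation=cv2.INTER_CUBIC))
f=lambda P:((proj("top",P)-[195,140])*7+3).round(0).tolist()
for q in (2.14,2.04,1.94): print(q,f(stand(ST,[leaf(q,-.08,.12,-.004),leaf(q,.01,.12,-.004)])))
print(f(stand(ST,[leftw(.08,.085,-.004)])))
E
```

```text
t 13.325 tip stand [-0.0346 -0.2405  0.2275] F [ 0.4  0.6 -0.6] q [ 0.81  0.47 -0.32  1.56  0.16  1.14  0.36]
2.14 [[127.0, 438.0], [150.0, 228.0]]
2.04 [[139.0, 439.0], [163.0, 227.0]]
1.94 [[154.0, 441.0], [178.0, 227.0]]
[[236.0, 81.0]]
```

View pics/t11.png

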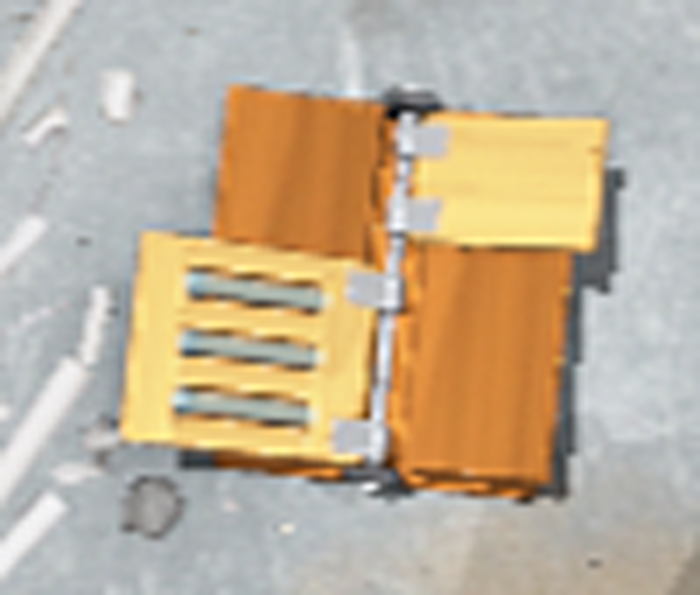

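```bash
python3 -c "
from rig import *
print(finish_job(), state()['clock'])"
```

```text
the job is handed in; nothing more can be done
the job is handed in; nothing more can be done
```

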